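# Load cap-lamp packs under the charging head and clip the tally peg

## Robot

A 6-joint arm with a two-finger parallel gripper is mounted at the origin on the work surface. World frame = base frame: x ahead of the robot, y to its left, z up, the work surface at z = 0. Lengths are in mm, angles in rad, forces in N, time in s.
With the tool pointing down it reaches from about 275 to 1000 mm from the base axis. Payload 8.4 kg.
Tool frame: the origin (TCP) lies midway between the tips of the shut fingers; the grasp point (between the pads) lies 19 mm behind it; z points along the fingers, y is the line along which they close (so a half turn about z gives the same grasp; the last joint's range is limited). The gripper opens to 85 mm and grips with 20 to 120 N. Pads are 22 mm wide; open, the fingers measure 114 mm over their backs; the gripper's body (76 mm by 85 mm) begins 54 mm behind the grasp point. The pads swing forward as they close: fully open they stand 13 mm farther back than shut.
Start: joints at [-1.302, 0.353, 1.633, -0, 1.155, -0.002], TCP at [167.187, -602.226, 231.281] pointing down, gripper open.
Joint ranges: [-2.63, 2.63], [-0.92, 2.1], [0.06, 2.66], [-1.3, 4.44], [0, 2.69], [-3.02, 3.02]. Speed limits (rad/s): [2.22, 2.22, 2.79, 3.14, 3.14, 3.14].

## Interface

Orientations are given as [roll, pitch, yaw] about the fixed x, y, z axes, in that order (R = Rz(yaw) Ry(pitch) Rx(roll)).
In Python, from rig import telemetry, optics, r gives the robot as it stands.
- The arm moves only by the tool play_rows, never from a script. Its arguments are lists of equal length, an entry for each row: "dp": the shift along the tool's x, y, z in units of 40 mm (1.0 is 40 mm), a list of three; "rot": the turn, a rotation vector about the tool's x, y, z in units of 6 degrees (1.0 is 6 degrees), a list of three. In form: {"dp": [[tx, ty, tz], ...], "rot": [[ax, ay, az], ...]}. A call has 1 to 5 rows; each row is the pose to reach, as a shift and turn from the pose commanded when the call began, along the tool's axes at that moment; what a row does not reach only later rows make up. A row lasts 1/12 s, in which the tool goes at most 41.7 mm and 7.16 degrees, less where a joint would pass 70% of its speed; a pose out of reach is approached as far as the arm can. A call with a gripper value outside its range is refused whole. "fingers" is the opening, from 0 (shut) to 1 (fully open), set as the call begins (left out, the last holds). The fingers move at their own pace and stop on an object; "grip_force" is the grip in N (left out, the last holds). Time passes only in rows, so rows that repeat a pose let the fingers close. It gives the time, the measured TCP pose, the force, the opening and the grip force at its end, in the units of the state.
- telemetry.sense(): the state, without advancing time (a new reading comes with each control period).
- optics.grab_frame(name): name is "side" or "top"; returns a dict with "color" (400x640x3 uint8, red, green, blue), "mtx" (3x3 intrinsics, pixels), "R" (3x3) and "t" (3): a world point X has camera coordinates R X + t. Camera axes: x right, y down, z forward; pixel columns grow to the right and rows downward; lengths in mm; the calibration is good to about 2 mm. A picture is of the moment at which its call begins. There is no depth.
- r.sign_off(): hands the job in; it is judged then, once.
The state is a dict: "clock": time; "qpos": joint angles; "qvel": joint speeds; "joint_efforts": joint torques, N m; "eef_pos": TCP position; "tcp_rot": TCP orientation; "contact_force": force on the tool from outside, world axes, zero at the start; "wrist_torque": the same for the moment, N m; "opening": opening from 0.0 (shut) to 1.0 (fully open); "grasp_force": force on a finger pad.
Only numpy, scipy, OpenCV 4.12 (cv2) and the standard library are available. Lean on these libraries where they do the work, as an engineer would, in place of code of your own. Each camera call takes 0.05 s, during which the arm holds its last target. There are 200 camera calls.

## Task

Slide the charger's steel door all the way open, then load every cap-lamp battery pack lying on the bench: slide each one thin end first under the low charging head, into a bay of its own, until it is fully home against the stop. Only when all of them are home, press the tally peg down past the sprung jaws of the fork clip until it sits centred at the bottom of both forks with the jaws snapped shut above it. Leave the other things on the bench where they are.

Things in the scene. Friction and masses are not known exactly. Their poses are not given: they have to be found in the camera images.
- charger: grey fixed bench charger. Origin on the bench right below the front edge of its overhanging hood (charging head), x pointing into the three bays. Hood: x 0 to 88 mm, y -215 to +112 mm, underside 24 mm and top 50 mm above the bench; behind it (x 88 to 168 mm) a power unit 70 mm high. The part at y below -115 mm has no bay: the open door parks before it.
- bay1 (a point): mouth of the bay at the charger's y = +72 mm: on the bench below the hood's front edge, x into the bay along its centre line. The bay is 58 mm wide between steel fins with rounded noses that begin at x = 4 mm; its floor is the bench; the stop is at x = 52 mm, so a pack that is home has its centre at x = +9 mm and its tail block in front of the hood, rear face at x = -34 mm.
- bay2 (a point): mouth of the middle bay (charger's y = 0), the same
- bay3 (a point): mouth of the bay at the charger's y = -72 mm, the same
- door (a joint): sliding steel door, a plate 100 mm wide reaching from just above the bench to 57 mm, 6 mm in front of the hood; slides along the charger's -y. 0: its middle before bay1; 0.232 m: fully open at its end stop, its middle at the charger's y = -160 mm. Starts half open, before one or two bays. About 2 N slides it; it stays where left.
- door_handle (a point): centre of the upright steel handle on the door's top: 14 mm (x) x 16 mm (y) block, 36 mm high (57 to 93 mm above the bench; this point at 75 mm); axes as the charger's
- pack1_center (a point): black cap-lamp battery pack, 86 mm long (x), 50 mm wide (y), 0.3 kg. Thin nose (+x end, two brass contacts on its face) 58 mm long, 20 mm high; tail (-x end) a raised block 28 mm long, 34 mm high. This point: mid length, mid width, 10 mm above its underside, so nose face at x +43 mm, tail's rear face at -43 mm. May be absent (None).
- pack2_center (a point): another such black cap-lamp battery pack, 86 mm long (x), 50 mm wide (y), 0.3 kg. Thin nose (+x end, two brass contacts on its face) 58 mm long, 20 mm high; tail (-x end) a raised block 28 mm long, 34 mm high. This point: mid length, mid width, 10 mm above its underside, so nose face at x +43 mm, tail's rear face at -43 mm. May be absent (None).
- pack3_center (a point): another such black cap-lamp battery pack, 86 mm long (x), 50 mm wide (y), 0.3 kg. Thin nose (+x end, two brass contacts on its face) 58 mm long, 20 mm high; tail (-x end) a raised block 28 mm long, 34 mm high. This point: mid length, mid width, 10 mm above its underside, so nose face at x +43 mm, tail's rear face at -43 mm. May be absent (None).
- peg_center (a point): tally peg: pewter-grey round rod of 12 mm diameter, 130 mm long (along its y), with a square block 20 x 20 mm, 36 mm long at its middle by which it is gripped; lies on the block. This point is its centre (10 mm above the bench as it lies). 0.12 kg; either end is the same.
- clip: fork clip, fixed: steel base plate 60 mm (x) x 116 mm (y) x 8 mm with two upright forks, origin on the bench below its middle. The forks stand at y = +46 and -46 mm, each 12 mm thick (80 mm free between them, nothing there above the plate); slots 16 mm wide (along x, centred on x = 0) and open upwards, with flared tops 65 mm above the bench, slot bottom 24 mm above the bench.
- clip_seat (a point): where the centre of the seated peg lies: 30 mm above the bench at the clip's middle; the peg lies along this frame's y; axes as the clip's
- jaw_a (a joint): brass sprung jaw over the slot at y = +46 mm: a 15 mm leaf hinged at the -x wall 53 mm above the bench; 0 level and closed over the slot (spring-held), opens downwards to 1.6 rad when the peg is pressed down on it (a few newtons each) and snaps back above the peg once that is at the bottom; it does not open upwards
- jaw_b (a joint): the same jaw over the slot at y = -46 mm
- bonnet1: brass safety-lamp bonnet, 54 mm diameter, 72 mm high, standing; not part of the job; origin under its centre
- bonnet2: another such bonnet; not part of the job
- gauze: copper gauze cage frame, 48 mm diameter, 90 mm high, standing; not part of the job; origin under its centre
- can: can, 60 mm diameter, 100 mm high; not part of the job
- fusebox: cardboard box 90 x 60 x 40 mm; not part of the job
- discs: brass tally discs, one short stack 38 mm diameter, 14 mm high; not part of the job
Not all that is in view belongs to the job. Of the things that look like the part that bears peg_center, take the one that is farthest to the robot's left at the start.

How it is judged:
By the outcome, as a careful person would: the job done as asked, in the order asked, and still so for the second after the job is handed in, with the robot touching nothing.
Of pack1, pack2, pack3 only 2 to 3 are there at a start; the rules pass over those that are not, and their reading is None.
At some moment in a run one of pack1, pack2, pack3, peg may be knocked a few centimetres aside while the robot is not near it.
Once in a run the grip may slacken for a moment while it holds something.
It also fails if it takes over 210 s, if anything falls off the work surface, if the arm or the gripper's body presses on something with over 40 N, if the wrist force passes 120 N, or if a joint passes its speed limit or range.

## Working session

There is one attempt and no reset: what is moved stays moved. The work goes in short steps, Python scripts to look and compute and a tool call to move; the robot and the scene stay as the last step left them, time stands still between calls to the robot, and variables do not carry over. Pictures are saved under pics/ and viewed, at most 16 in all, crops included, and the job is handed in when it is done.

Besides the shell and the picture viewer there is one more tool, called after ">>>" in YAML: its name, and indented under it one key for each argument. play_rows: Moves the arm, as the interface text tells. Its arguments: {"type":"object","properties":{"dp":{"type":"array"},"rot":{"type":"array"},"fingers":{"type":"number"},"grip_force":{"type":"number"}},"required":["dp","rot"]}

```bash
ls; mkdir -p pics
python3 - <<'E'
from rig import telemetry, optics, r
import cv2,json,numpy as np
s=telemetry.sense(); print(s['clock'],s['eef_pos'],s['tcp_rot'],s['opening'])
for n in('top','side'):
    f=optics.grab_frame(n); cv2.imwrite(f'pics/{n}0.png',f['color'][:,:,::-1])
    print(n,f['mtx'],f['R'],f['t'],-f['R'].T@f['t'])
E
```

```text
pics
0.0 [ 167.06408402 -601.75681235  230.52812658] [-3.14016802e+00  4.06584280e-06  2.70831014e-01] 0.9974130056702967
top [[431.35161877   0.         321.62485029]
 [  0.         431.35161877 197.47061928]
 [  0.           0.           1.        ]] [[ 0.01909838 -0.99977444 -0.0092914 ]
 [-0.99216836 -0.0178041  -0.12363238]
 [ 0.12343907  0.01157981 -0.99228459]] [ -31.45437491  534.16374697 1565.29411309] [ 337.3626478   -40.06277763 1618.96490526]
side [[414.00492982   0.         313.24102373]
 [  0.         414.00492982 198.11348083]
 [  0.           0.           1.        ]] [[-0.85483228 -0.51873441  0.01328078]
 [-0.40716413  0.65466768 -0.636889  ]
 [ 0.32168174 -0.54984074 -0.77084111]] [ 413.77208754  279.96765299 1046.72657351] [130.98569364 606.88495875 979.67297694]
```

View pics/top0.png

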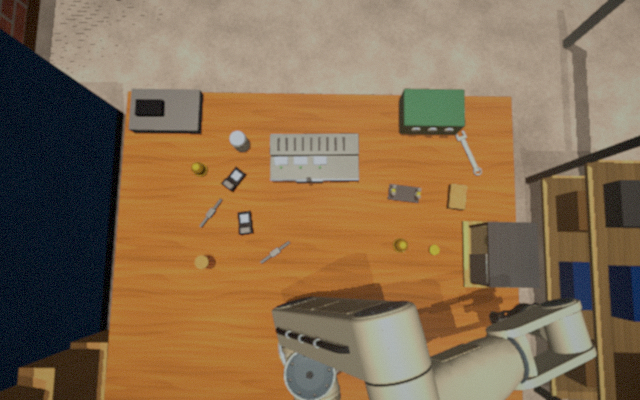

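View pics/side0.png

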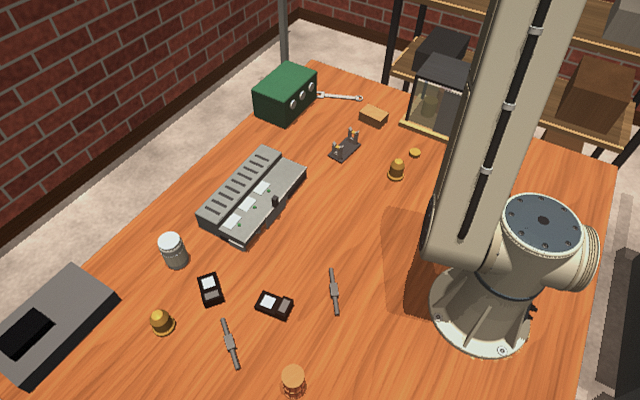

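The top view shows the charger (314,158), door handle (310,180), packs (233,179) and (245,222), left peg (211,213), the decoy peg (275,252) and the clip (404,194). The side view agrees. Zooming in on both.

```bash
cat > h.py <<'E'
from rig import telemetry, optics, r
import cv2,numpy as np
def cast(f,uv,z):
    uv=np.atleast_2d(uv).astype(float); c=-f['R'].T@f['t']
    d=np.c_[(uv-f['mtx'][:2,2])/f['mtx'][0,0],np.ones(len(uv))]@f['R']
    return c+d*((z-c[2])/d[:,2])[:,None]
def proj(f,X):
    p=np.atleast_2d(X)@f['R'].T+f['t']; return p[:,:2]/p[:,2:]*f['mtx'][0,0]+f['mtx'][:2,2]
def crop(f,name,x0,y0,x1,y1,k): cv2.imwrite('pics/'+name,cv2.resize(f['color'][y0:y1,x0:x1,::-1],None,fx=k,fy=k,interpolation=cv2.INTER_CUBIC))
E
python3 - <<'E'
from h import *
f=optics.grab_frame('top'); crop(f,'t1.png',195,125,430,270,3.4)
f=optics.grab_frame('side'); crop(f,'s1.png',150,120,370,370,2.4)
E
```

```text
(no output)
```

View pics/t1.png

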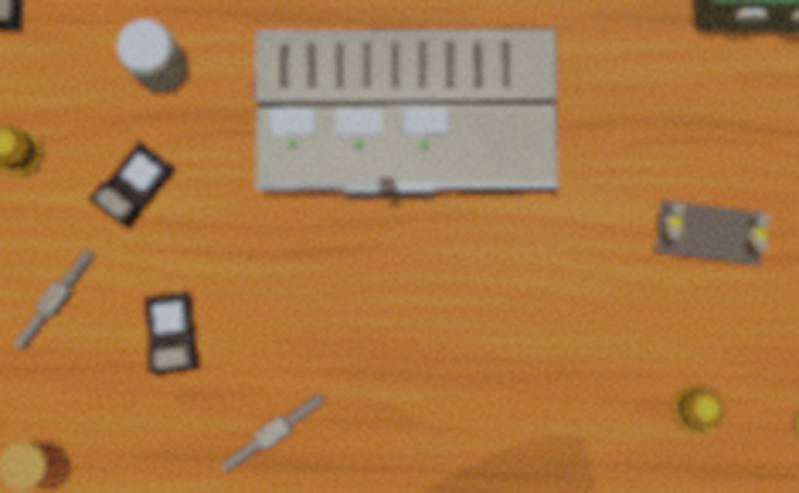

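View pics/s1.png

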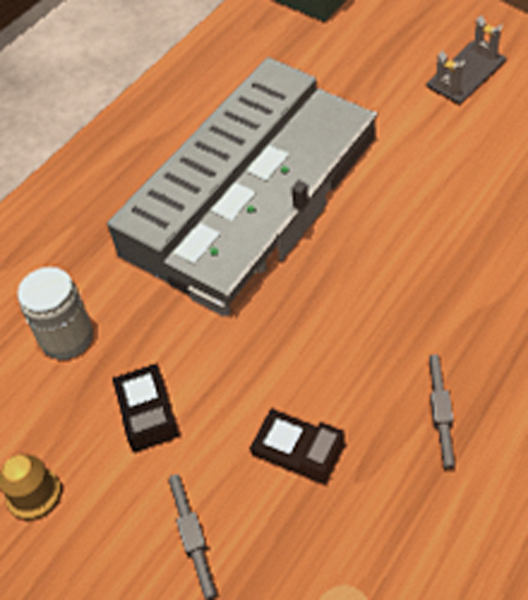

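The crops are clear. Pack A has its nose towards the upper right and pack B has its nose up. The door's middle is at the handle, crop (390,189). Next I measure with masks in both views.

```bash
cat >> h.py <<'E'
def blobs(f,box,cond,amin=15):
    x0,y0,x1,y1=box; k=4
    im=cv2.resize(f['color'][y0:y1,x0:x1],None,fx=k,fy=k,interpolation=cv2.INTER_CUBIC)
    m=cond(cv2.cvtColor(im,cv2.COLOR_RGB2HSV).astype(int)).astype(np.uint8)
    n,l,s,c=cv2.connectedComponentsWithStats(m); out=[]
    for i in range(1,n):
        if s[i,4]/k/k>amin:
            ct=max(cv2.findContours((l==i).astype(np.uint8),cv2.RETR_EXTERNAL,cv2.CHAIN_APPROX_NONE)[0],key=len)[:,0]
            o=np.array([x0,y0]); g=lambda p:(p+.5)/k-.5+o
            out.append((s[i,4]/k/k,g(c[i]),g(ct)))
    return sorted(out,key=lambda b:-b[0])
white=lambda h:(h[...,1]<60)&(h[...,2]>165)
dull=lambda h:(h[...,1]<110)
grey=lambda h:(h[...,1]<90)&(h[...,2]>70)&(h[...,2]<=165)
nonwood=lambda h:(h[...,1]<110)|(h[...,2]<60)
E
python3 - <<'E'
from h import *
T=optics.grab_frame('top');S=optics.grab_frame('side')
np.set_printoptions(precision=1,suppress=True)
B={'A':((220,165,248,194),(192,268,228,310)),'B':((234,209,256,238),(250,285,300,325)),
 'pegL':((197,196,226,230),(214,316,244,370)),'pegR':((258,240,292,264),(325,262,345,318)),'clip':((384,180,426,206),(320,124,365,165))}
for n,bx in B.items():
  for f,b,nm in((T,bx[0],'top'),(S,bx[1],'side')):
    print(n,nm)
    if n in'AB':
      for a,c,ct in blobs(f,b,white)[:1]: print('  white',a,cast(f,c,20)[0])
      for a,c,ct in blobs(f,b,grey)[:2]: print('  grey',a,cast(f,c,34)[0])
      a,c,ct=blobs(f,b,nonwood)[0]; q=cv2.boxPoints(cv2.minAreaRect(ct.astype(np.float32))); print('  hull',a,'z20',cast(f,q,20)[:,:2].tolist())
    elif n[0]=='p':
      a,c,ct=blobs(f,b,nonwood)[0]; p=cast(f,ct,10)[:,:2]; rc=cv2.minAreaRect(p.astype(np.float32)); print(' ',a,cast(f,c,10)[0],rc)
    else:
      for a,c,ct in blobs(f,b,nonwood)[:3]: print('  ',a,cast(f,c,8)[0],cv2.minAreaRect(cast(f,ct,8)[:,:2].astype(np.float32)))
      for a,c,ct in blobs(f,b,lambda h:(h[...,1]>120)&(h[...,0]>20)&(h[...,0]<35)&(h[...,2]>120),3)[:4]: print('  jaw',a,cast(f,c,53)[0])
g=lambda x,y:((x+.5)/3.4-.5+195,(y+.5)/3.4-.5+125)
print('hood',cast(T,[g(257,189),g(557,189)],50)); print('unit',cast(T,[g(257,30),g(556,30),g(256,103),g(556,103)],70))
k=lambda x,y:((x+.5)/2.4-.5+150,(y+.5)/2.4-.5+120)
print('side hood',cast(S,[k(237,292),k(377,114)],50),cast(S,k(300,182),93))
print('door',cast(T,[g(343,194),g(437,191)],57),cast(T,g(389,184),93))
E
```

```text
A top
  white 51.25 [615.  303.1  20. ]
  grey 68.1875 [578.9 328.9  34. ]
  grey 59.1875 [612.6 299.9  34. ]
  hull 263.625 z20 [[583.3870278373947, 357.1885284655246], [649.801904965502, 310.09709621182486], [618.755760992757, 268.2466359683508], [552.6614797297486, 315.4099381055761]]
A side
  white 120.3125 [616. 304.  20.]
  grey 104.4375 [579.9 330.3  34. ]
  grey 29.8125 [609.9 308.7  34. ]
  hull 627.0 z20 [[653.2015363402644, 311.1230516637466], [621.1638287096366, 269.83688513364893], [544.956654507548, 324.4461665866436], [576.2270239222314, 363.0812914893155]]
B top
  white 53.5625 [454.5 266.1  20. ]
  grey 82.75 [410.5 258.9  34. ]
  grey 67.3125 [452.9 263.7  34. ]
  hull 264.625 z20 [[474.41409450344236, 293.8116458816322], [480.5487783763, 245.16789665816333], [400.0882396473374, 233.34296875585], [394.00162208411854, 281.6835023989564]]
B side
  white 132.875 [455.2 267.3  20. ]
  grey 112.875 [411.  260.4  34. ]
  grey 32.25 [451.8 272.3  34. ]
  hull 716.1875 z20 [[474.18196855347145, 301.6343525908384], [490.3839435858028, 243.04276691223708], [398.4624125839434,
[... 671 characters left out ...]
 ] ((560.245361328125, -331.82684326171875), (120.60124969482422, 59.02573776245117), 83.4127197265625)
  jaw 8.6875 [ 555.9 -375.4   53. ]
  jaw 7.9375 [ 565.5 -283.9   53. ]
clip side
   508.3125 [ 562.1 -334.8    8. ] ((567.2820434570312, -351.31072998046875), (171.57351684570312, 82.9522476196289), 83.76131439208984)
  jaw 5.1875 [ 565.4 -281.8   53. ]
  jaw 4.125 [ 554.8 -371.6   53. ]
hood [[ 593.2  169.    50. ]
 [ 598.9 -156.1   50. ]]
unit [[ 764.7  172.2   70. ]
 [ 770.  -152.1   70. ]
 [ 683.8  170.6   70. ]
 [ 689.3 -152.8   70. ]]
side hood [[ 588.2  163.6   50. ]
 [ 600.5 -152.1   50. ]] [[597.1  23.2  93. ]]
door [[588.2  75.   57. ]
 [593.3 -26.3  57. ]] [[594.   24.1  93. ]]
```

>>> play_rows:
  dp:
    - [0.72,-0.61,0]
    - [1.44,-1.22,0]
    - [2.16,-1.84,0]
    - [2.88,-2.45,0]
    - [3.6,-3.06,0]
  rot:
    - [0,0,0.6]
    - [0,0,1.2]
    - [0,0,1.8]
    - [0,0,2.43]
    - [0,0,2.43]

```text
clock: 0.72
eef_pos: [273.7, -444.3, 231.3]
tcp_rot: [3.142, -0.0, 0.012]
contact_force: [1.7, 0.0, 0.4]
opening: 1.003
grasp_force: 0.0
```

>>> play_rows:
  dp:
    - [0.54,-0.77,0]
    - [1.09,-1.55,0]
    - [1.63,-2.32,0]
    - [2.18,-3.1,0]
    - [2.72,-3.87,0]
  rot:
    - [0,0,0]
    - [0,0,0]
    - [0,0,0]
    - [0,0,0]
    - [0,0,0]

```text
clock: 1.13
eef_pos: [380.2, -287.6, 231.5]
tcp_rot: [3.141, -0.0, 0.016]
contact_force: [1.2, 0.1, 0.3]
opening: 1.0
grasp_force: 0.0
```

>>> play_rows:
  dp:
    - [0.54,-0.77,0]
    - [1.09,-1.55,0]
    - [1.63,-2.32,0]
    - [2.18,-3.1,0]
    - [2.72,-3.87,0]
  rot:
    - [0,0,0]
    - [0,0,0]
    - [0,0,0]
    - [0,0,0]
    - [0,0,0]
  fingers: 0.5

```text
clock: 1.55
eef_pos: [486.5, -130.9, 231.5]
tcp_rot: [3.141, -0.001, 0.016]
contact_force: [0.7, -1.4, -0.2]
opening: 0.5
grasp_force: 0.0
```

```bash
cat >> h.py <<'E'
from scipy.spatial.transform import Rotation as Ro
def to(x,y,z,yaw):
    s=telemetry.sense(); p=np.array(s['eef_pos']); R=Ro.from_euler('xyz',s['tcp_rot']); G=Ro.from_euler('xyz',[np.pi,0,yaw])
    d=np.array([x,y,z])-p; rv=np.degrees((R.inv()*G).as_rotvec())/6
    print('at',p.round(1),np.round(s['tcp_rot'],3),'t',round(s['clock'],1),'F',np.round(s['contact_force'],1),'op',round(s['opening'],3))
    print(' dp now-axes',(R.inv().apply(d)/40).round(2),'rot',rv.round(2),'| dp goal-axes',(G.inv().apply(d)/40).round(2),'rows',round(np.linalg.norm(d)/41.7,1))
E
python3 - <<'E'
from h import *
to(593,24,66,.017)
T=optics.grab_frame('top'); crop(T,'t2.png',200,120,520,360,2.4)
for a,c,ct in blobs(T,(265,150,335,172),white,20)[:3]: print(a,c,cast(T,c,50))
S=optics.grab_frame('side')
for a,c,ct in blobs(S,(195,175,290,240),white,20)[:4]: print(a,c,cast(S,c,50))
E
```

```text
at [ 486.5 -130.9  231.5] [ 3.141e+00 -1.000e-03  1.600e-02] t 1.6 F [ 0.7 -1.4 -0.2] op 0.5
 dp now-axes [ 2.72 -3.83  4.14] rot [ 0.   -0.01 -0.01] | dp goal-axes [ 2.73 -3.83  4.14] rows 6.0
101.875 [300.1506135  160.35153374] [[669.75373423  60.49258271  50.        ]]
97.125 [280.16521879 160.42905405] [[668.19131949 134.63086455  50.        ]]
94.4375 [319.42943415 159.91355063] [[672.63057842 -10.93908368  50.        ]]
2045.9375 [255.64889644 206.67397663] [[642.25432331  57.8018874   50.        ]]
1042.5625 [225.22611804 197.3036014 ] [[737.84666189  76.29370816  50.        ]]
```

View pics/t2.png

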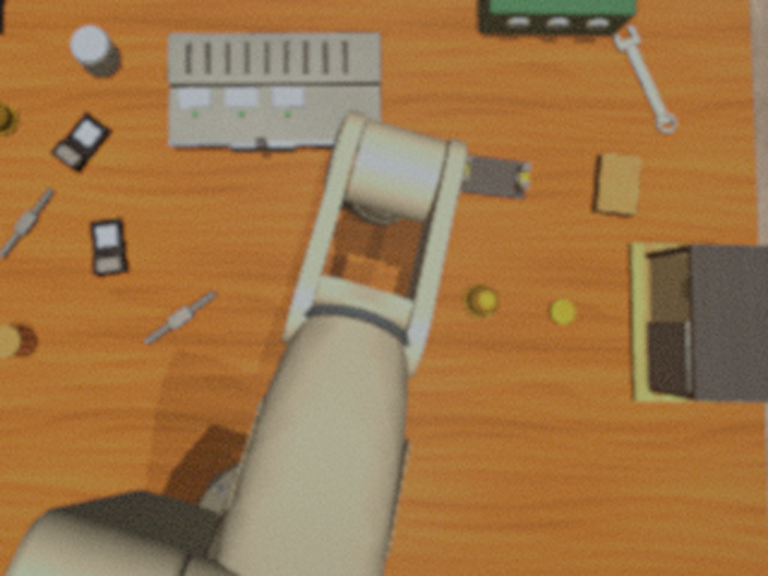

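The view shows two packs only, with nothing new where the arm used to be. The handle is at crop (263,145), full (310,180). Now moving over the handle and down around it.

>>> play_rows:
  dp:
    - [0.55,-0.77,0]
    - [1.1,-1.53,0]
    - [1.64,-2.3,0]
    - [2.19,-3.07,0]
    - [2.73,-3.83,0]
  rot:
    - [0,0,0]
    - [0,0,0]
    - [0,0,0]
    - [0,0,0]
    - [0,0,0]

```text
clock: 2.07
eef_pos: [593.0, 23.4, 231.3]
tcp_rot: [3.141, -0.0, 0.016]
contact_force: [1.1, 0.4, -0.7]
opening: 0.502
grasp_force: 0.0
```

>>> play_rows:
  dp:
    - [0,0,0.9]
    - [0,0,1.8]
    - [0,0,2.7]
    - [0,0,3.5]
    - [0,0,4.14]
  rot:
    - [0,0,0]
    - [0,0,0]
    - [0,0,0]
    - [0,0,0]
    - [0,0,0]

```text
clock: 2.48
eef_pos: [591.1, 21.8, 63.2]
tcp_rot: [3.141, 0.002, 0.016]
contact_force: [0.2, -0.7, 0.0]
opening: 0.501
grasp_force: 0.0
```

>>> play_rows:
  dp:
    - [0,0.2,0]
    - [0,0.4,0]
    - [0,0.6,0]
    - [0,0.9,0]
    - [0,1.2,0]
  rot:
    - [0,0,0]
    - [0,0,0]
    - [0,0,0]
    - [0,0,0]
    - [0,0,0]

```text
clock: 2.9
eef_pos: [594.5, -27.1, 67.7]
tcp_rot: [3.141, -0.003, 0.016]
contact_force: [0.6, 1.3, 1.6]
opening: 0.495
grasp_force: 1.0
```

>>> play_rows:
  dp:
    - [0,0.4,0]
    - [0,0.8,0]
    - [0,1.2,0]
    - [0,1.55,0]
    - [0,1.85,0]
  rot:
    - [0,0,0]
    - [0,0,0]
    - [0,0,0]
    - [0,0,0]
    - [0,0,0]

```text
clock: 3.32
eef_pos: [595.3, -101.8, 67.1]
tcp_rot: [3.141, -0.003, 0.015]
contact_force: [1.4, 1.4, 0.6]
opening: 0.498
grasp_force: 1.0
```

>>> play_rows:
  dp:
    - [0,0.12,0]
    - [0,0.24,0]
    - [0,0.36,0]
    - [0,0.45,0]
    - [0,0.5,0]
  rot:
    - [0,0,0]
    - [0,0,0]
    - [0,0,0]
    - [0,0,0]
    - [0,0,0]

```text
clock: 3.73
eef_pos: [594.5, -114.9, 65.7]
tcp_rot: [-3.134, 0.001, 0.014]
contact_force: [2.3, 38.1, 7.7]
opening: 0.495
grasp_force: 19.2
```

The end stop is reached (38 N, y as expected). Backing off and rising.

>>> play_rows:
  dp:
    - [0,-0.35,0]
    - [0,-0.35,0]
    - [0,-0.35,-0.8]
    - [0,-0.35,-1.7]
    - [0,-0.35,-2.5]
  rot:
    - [0,0,0]
    - [0,0,0]
    - [0,0,0]
    - [0,0,0]
    - [0,0,0]
  fingers: 1.0

```text
clock: 4.15
eef_pos: [594.0, -105.7, 166.6]
tcp_rot: [3.141, 0.002, 0.017]
contact_force: [0.3, -1.0, 0.0]
opening: 1.0
grasp_force: 0.0
```

Run:
```python
from h import *
np.set_printoptions(precision=1,suppress=True)
to(579.5,329.5,165,-.626)
T=optics.grab_frame('top');S=optics.grab_frame('side')
for n,b,c in(('A',(220,165,248,194),(192,268,228,310)),('B',(234,209,256,238),(250,285,300,325))):
  for f,x in((T,b),(S,c)):
    w=blobs(f,x,white); g=blobs(f,x,grey); print(n,[cast(f,i[1],20)[0,:2] for i in w[:1]],[cast(f,i[1],34)[0,:2] for i in g[:1]])
for f,q in((T,(300,165,370,190)),(S,(230,150,330,230))):
  for a,c,ct in blobs(f,q,lambda h:(h[...,2]<60),8)[:3]: print('dark',a,c,cast(f,c,75)[0])
```

```text
at [ 594.  -105.7  166.6] [3.1 0.  0. ] t 4.2 F [ 0.3 -1.   0. ] op 1.0
 dp now-axes [ -0.2 -10.9   0. ] rot [0.  0.  6.1] | dp goal-axes [-6.7 -8.6  0. ] rows 10.4
A [array([615.1, 303.1])] [array([578.8, 328.9])]
A [array([616., 304.])] [array([580. , 330.4])]
B [array([454.5, 266.1])] [array([409.9, 258.9])]
B [array([455.2, 267.3])] [array([411.2, 260.5])]
dark 29.1875 [335.9 174.4] [614.7 -72.2  75. ]
dark 16.625 [346.3 179.3] [ 597.2 -110.1   75. ]
dark 9.3125 [361.3 174.8] [ 615.  -164.4   75. ]
dark 51.8125 [298.4 172.6] [597.4 -99.3  75. ]
dark 36.0625 [240.1 200.7] [678.4  78.3  75. ]
dark 29.875 [274.9 207.7] [581.1  47.3  75. ]
```

>>> play_rows:
  dp:
    - [0,-1.04,0]
    - [-0.04,-2.08,0]
    - [-0.06,-3.12,0]
    - [-0.08,-4.16,0]
    - [-0.1,-5.2,0]
  rot:
    - [0,0,1.19]
    - [0,0,2.38]
    - [0,0,3.57]
    - [0,0,4.76]
    - [0,0,5.95]

```text
clock: 4.67
eef_pos: [587.0, 91.6, 165.1]
tcp_rot: [3.141, 0.0, -0.577]
contact_force: [1.2, -0.3, -0.0]
opening: 1.001
grasp_force: 0.0
```

>>> play_rows:
  dp:
    - [-0.61,-0.82,0]
    - [-1.22,-1.64,0]
    - [-1.83,-2.46,0]
    - [-2.44,-3.28,0]
    - [-3.05,-4.1,0]
  rot:
    - [0,0,0.15]
    - [0,0,0.15]
    - [0,0,0.15]
    - [0,0,0.15]
    - [0,0,0.15]

```text
clock: 5.08
eef_pos: [573.0, 295.8, 165.0]
tcp_rot: [3.141, -0.0, -0.587]
contact_force: [1.5, 0.1, 0.1]
opening: 1.0
grasp_force: 0.0
```

Run:
```python
from h import *
to(579.5,329.5,4,-.626)
```

```text
at [573.  295.8 165. ] [ 3.141 -0.    -0.587] t 5.1 F [1.5 0.1 0.1] op 1.0
 dp now-axes [-0.33 -0.79  4.02] rot [ 0.01 -0.    0.37] | dp goal-axes [-0.36 -0.78  4.02] rows 3.9
```

>>> play_rows:
  dp:
    - [-0.33,-0.79,0]
    - [-0.33,-0.79,0.8]
    - [-0.33,-0.79,1.7]
    - [-0.33,-0.79,2.6]
    - [-0.33,-0.79,3.3]
  rot:
    - [0,0,0.37]
    - [0,0,0.37]
    - [0,0,0.37]
    - [0,0,0.37]
    - [0,0,0.37]

```text
clock: 5.5
eef_pos: [578.8, 327.3, 30.3]
tcp_rot: [3.139, 0.001, -0.625]
contact_force: [-0.4, 0.1, -0.3]
opening: 0.999
grasp_force: 0.0
```

>>> play_rows:
  dp:
    - [0,0,0.25]
    - [0,0,0.5]
    - [0,0,0.7]
    - [0,0,0.7]
    - [0,0,0.7]
  rot:
    - [0,0,0]
    - [0,0,0]
    - [0,0,0]
    - [0,0,0]
    - [0,0,0]

```text
clock: 5.92
eef_pos: [581.0, 328.1, 6.7]
tcp_rot: [-3.14, -0.001, -0.626]
contact_force: [0.2, 0.0, 0.6]
opening: 1.0
grasp_force: 0.0
```

>>> play_rows:
  dp:
    - [0,0,0]
    - [0,0,0]
    - [0,0,0]
    - [0,0,0]
    - [0,0,0]
  rot:
    - [0,0,0]
    - [0,0,0]
    - [0,0,0]
    - [0,0,0]
    - [0,0,0]
  fingers: 0.2
  grip_force: 60

```text
clock: 6.33
eef_pos: [581.0, 328.2, 7.1]
tcp_rot: [-3.14, -0.001, -0.626]
contact_force: [-0.9, -0.6, 6.9]
opening: 0.57
grasp_force: 63.4
```

>>> play_rows:
  dp:
    - [0,0,0]
    - [0,0,0]
    - [0,0,0]
    - [0,0,0]
    - [0,0,0]
  rot:
    - [0,0,0]
    - [0,0,0]
    - [0,0,0]
    - [0,0,0]
    - [0,0,0]

```text
clock: 6.75
eef_pos: [581.0, 328.2, 7.1]
tcp_rot: [-3.14, -0.001, -0.626]
contact_force: [-0.7, 0.1, 6.1]
opening: 0.574
grasp_force: 63.4
```

Run:
```python
from h import *
to(579.5,329.5,4,-.626)
to(515,133,20,.017)
S=optics.grab_frame('side'); crop(S,'s2.png',120,180,320,360,3)
```

```text
at [581.  328.2   7.1] [-3.14e+00 -1.00e-03 -6.26e-01] t 6.8 F [-0.7  0.1  6.1] op 0.574
 dp now-axes [-0.05 -0.    0.08] rot [-0.02 -0.01 -0.  ] | dp goal-axes [-0.05 -0.    0.08] rows 0.1
at [581.  328.2   7.1] [-3.14e+00 -1.00e-03 -6.26e-01] t 6.8 F [-0.7  0.1  6.1] op 0.574
 dp now-axes [ 1.52  4.92 -0.33] rot [-0.01 -0.01 -6.14] | dp goal-axes [-1.73  4.85 -0.32] rows 5.0
```

View pics/s2.png

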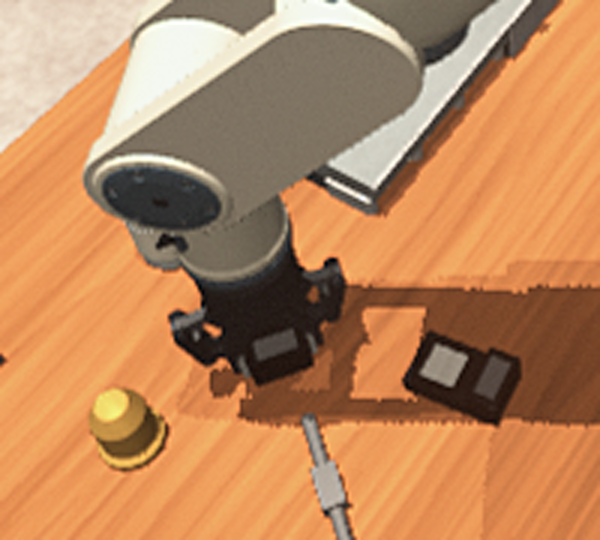

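>>> play_rows:
  dp:
    - [0,0,-0.4]
    - [0,0,-0.7]
    - [-0.3,0.2,-0.7]
    - [-0.6,0.45,-0.7]
    - [-0.81,0.59,-0.7]
  rot:
    - [0,0,0]
    - [0,0,0]
    - [0,0,0]
    - [0,0,0]
    - [0,0,0]

```text
clock: 7.22
eef_pos: [539.1, 327.4, 34.3]
tcp_rot: [3.142, 0.0, -0.626]
contact_force: [-0.3, 0.3, -2.0]
opening: 0.578
grasp_force: 63.1
```

>>> play_rows:
  dp:
    - [0.47,0.87,0]
    - [0.93,1.73,0]
    - [1.4,2.6,0]
    - [1.86,3.46,0]
    - [2.33,4.33,0]
  rot:
    - [0,0,-1.1]
    - [0,0,-2.3]
    - [0,0,-3.5]
    - [0,0,-4.7]
    - [0,0,-5.9]

```text
clock: 7.63
eef_pos: [514.1, 133.4, 34.1]
tcp_rot: [-3.141, -0.001, -0.014]
contact_force: [0.5, -0.5, -1.9]
opening: 0.571
grasp_force: 63.2
```

>>> play_rows:
  dp:
    - [0,0,0]
    - [0,0,0]
    - [0,0,0]
  rot:
    - [0,0,-0.24]
    - [0,0,-0.24]
    - [0,0,-0.24]

```text
clock: 7.88
eef_pos: [515.2, 134.9, 34.2]
tcp_rot: [-3.141, -0.001, 0.002]
contact_force: [0.4, 0.3, -2.0]
opening: 0.572
grasp_force: 63.5
```

Run:
```python
from h import *
np.set_printoptions(precision=1,suppress=True)
to(510,130.5,8,.017)
T=optics.grab_frame('top');crop(T,'t3.png',225,120,385,240,4.5)
S=optics.grab_frame('side');crop(S,'s3.png',180,130,340,320,3)
```

```text
at [515.2 134.9  34.2] [-3.1 -0.   0. ] t 7.9 F [ 0.4  0.3 -2. ] op 0.572
 dp now-axes [-0.1  0.1  0.7] rot [-0.  -0.  -0.1] | dp goal-axes [-0.1  0.1  0.7] rows 0.6
```

View pics/s3.png

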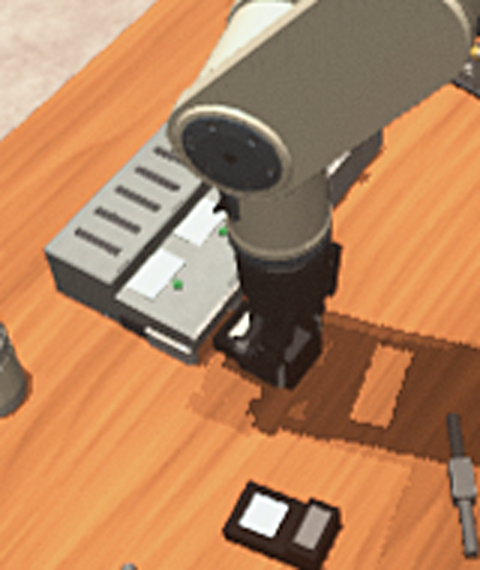

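View pics/t3.png

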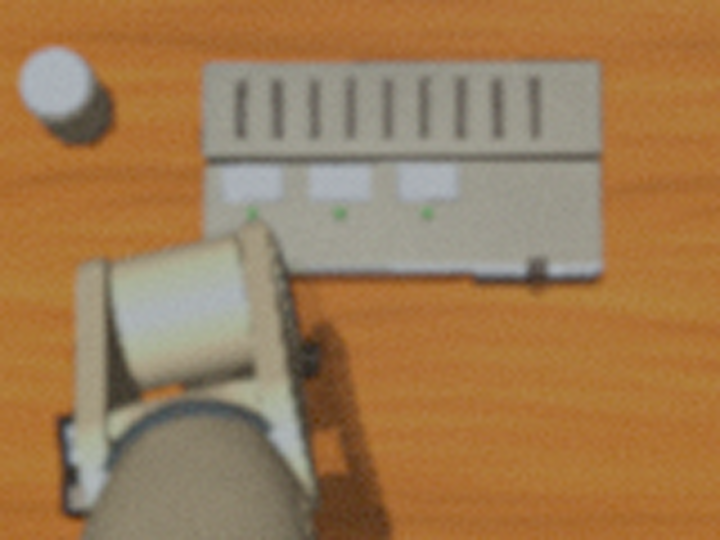

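Pack A is held straight, and the door reaches the right end of the hood (crop 602,275). The LEDs at crop (252/339/426, 214) mark the bay lines, so I use them for the bay y.

Run:
```python
from h import *
np.set_printoptions(precision=1,suppress=True)
T=optics.grab_frame('top'); S=optics.grab_frame('side')
gr=lambda h:(h[...,0]>40)&(h[...,0]<85)&(h[...,1]>60)
for f,b in((T,(270,160,335,173)),(S,(200,170,300,245))):
  for a,c,ct in blobs(f,b,gr,1.0): print(a,c,cast(f,c,50)[0])
g=lambda x,y:((x+.5)/4.5-.5+225,(y+.5)/4.5-.5+120)
print(cast(T,[g(204,273),g(602,266)],50),cast(T,[g(204,62),g(600,62)],70))
```

```text
2.0 [299.9 166.9] [645.2  60.8  50. ]
2.0 [319.5 166.9] [646.4 -11.8  50. ]
1.625 [280.6 167. ] [643.5 132.2  50. ]
8.0 [238.7 224.3] [645.  132.4  50. ]
6.75 [254.  206.7] [646.4  60.3  50. ]
[[ 593.   170.    50. ]
 [ 604.5 -155.8   50. ]] [[ 765.   173.3   70. ]
 [ 770.3 -151.2   70. ]]
```

>>> play_rows:
  dp:
    - [-0.1,0.12,0]
    - [-0.1,0.12,0.2]
    - [-0.1,0.12,0.4]
    - [-0.1,0.12,0.55]
    - [-0.1,0.12,0.65]
  rot:
    - [0,0,-0.15]
    - [0,0,-0.15]
    - [0,0,-0.15]
    - [0,0,-0.15]
    - [0,0,-0.15]

```text
clock: 8.5
eef_pos: [510.0, 130.0, 6.8]
tcp_rot: [3.141, 0.002, 0.02]
contact_force: [-26.0, -5.0, 86.6]
opening: 0.577
grasp_force: 74.8
```

>>> play_rows:
  dp:
    - [0,0,0]
    - [0,0,0]
  rot:
    - [0,0,0]
    - [0,0,0]

```text
clock: 8.67
eef_pos: [510.5, 130.0, 7.2]
tcp_rot: [3.142, 0.0, 0.02]
contact_force: [0.2, 1.1, -2.8]
opening: 0.578
grasp_force: 63.6
```

Run:
```python
from h import *
to(577,131,7,.018)
```

```text
at [510.5 130.    7.2] [3.142 0.    0.02 ] t 8.7 F [ 0.2  1.1 -2.8] op 0.578
 dp now-axes [1.66 0.01 0.  ] rot [0.   0.   0.02] | dp goal-axes [1.66 0.   0.01] rows 1.6
```

>>> play_rows:
  dp:
    - [0.2,0,0]
    - [0.4,0,0]
    - [0.6,0,0]
    - [0.8,0,0]
    - [1.0,0,0]
  rot:
    - [0,0,0]
    - [0,0,0]
    - [0,0,0]
    - [0,0,0]
    - [0,0,0]

```text
clock: 9.08
eef_pos: [551.7, 130.8, 7.5]
tcp_rot: [-3.142, -0.0, 0.02]
contact_force: [-0.2, 0.6, -3.2]
opening: 0.569
grasp_force: 63.5
```

>>> play_rows:
  dp:
    - [0.15,0,0]
    - [0.3,0,0]
    - [0.45,0,0]
    - [0.55,0,0]
    - [0.62,0,0]
  rot:
    - [0,0,0]
    - [0,0,0]
    - [0,0,0]
    - [0,0,0]
    - [0,0,0]

```text
clock: 9.5
eef_pos: [575.9, 131.3, 7.6]
tcp_rot: [-3.142, -0.0, 0.02]
contact_force: [-0.7, -0.1, -1.8]
opening: 0.574
grasp_force: 63.5
```

Not at the stop yet. Small steps forward, watching the force.

>>> play_rows:
  dp:
    - [0.03,0,0]
    - [0.06,0,0]
    - [0.09,0,0]
    - [0.12,0,0]
    - [0.12,0,0]
  rot:
    - [0,0,0]
    - [0,0,0]
    - [0,0,0]
    - [0,0,0]
    - [0,0,0]

```text
clock: 9.92
eef_pos: [580.3, 131.4, 7.7]
tcp_rot: [-3.142, -0.0, 0.02]
contact_force: [-0.2, 0.1, -2.4]
opening: 0.575
grasp_force: 63.5
```

>>> play_rows:
  dp:
    - [0.03,0,0]
    - [0.06,0,0]
    - [0.09,0,0]
    - [0.12,0,0]
    - [0.12,0,0]
  rot:
    - [0,0,0]
    - [0,0,0]
    - [0,0,0]
    - [0,0,0]
    - [0,0,0]

```text
clock: 10.33
eef_pos: [580.9, 131.2, 7.2]
tcp_rot: [3.141, 0.008, 0.02]
contact_force: [-13.7, 1.7, 7.0]
opening: 0.578
grasp_force: 65.0
```

>>> play_rows:
  dp:
    - [0.04,0,0]
    - [0.06,0,0]
    - [0.06,0,0]
  rot:
    - [0,0,0]
    - [0,0,0]
    - [0,0,0]

```text
clock: 10.58
eef_pos: [580.9, 131.2, 7.1]
tcp_rot: [3.14, 0.012, 0.02]
contact_force: [-23.9, 1.6, 15.2]
opening: 0.572
grasp_force: 65.9
```

>>> play_rows:
  dp:
    - [0,0,0]
    - [0,0,0]
    - [0,0,0]
    - [0,0,0]
    - [0,0,0]
  rot:
    - [0,0,0]
    - [0,0,0]
    - [0,0,0]
    - [0,0,0]
    - [0,0,0]
  fingers: 0.85

```text
clock: 11.0
eef_pos: [588.0, 131.6, 7.9]
tcp_rot: [-3.141, -0.001, 0.02]
contact_force: [-0.0, -0.3, 0.2]
opening: 0.854
grasp_force: 0.0
```

>>> play_rows:
  dp:
    - [0,0,-0.6]
    - [0,0,-1.5]
    - [0,0,-2.3]
    - [0,0,-3.1]
    - [0,0,-3.6]
  rot:
    - [0,0,0]
    - [0,0,0]
    - [0,0,0]
    - [0,0,0]
    - [0,0,0]

```text
clock: 11.42
eef_pos: [588.9, 131.8, 155.2]
tcp_rot: [-3.141, -0.004, 0.02]
contact_force: [0.9, -0.1, -0.0]
opening: 0.855
grasp_force: 0.0
```

Run:
```python
from h import *
np.set_printoptions(precision=1,suppress=True)
T=optics.grab_frame('top');S=optics.grab_frame('side')
for f,x in((T,(234,209,256,238)),(S,(250,285,300,325))):
    w=blobs(f,x,white); g=blobs(f,x,grey); print([cast(f,i[1],20)[0,:2] for i in w[:1]],[cast(f,i[1],34)[0,:2] for i in g[:1]])
a,c,ct=blobs(T,(197,196,226,230),nonwood)[0];print('peg',cast(T,c,10))
to(412,260,140,.16)
```

```text
[array([415.6, 230.4])] [array([436.8, 253.2])]
[array([455.2, 267.3])] [array([411.2, 260.5])]
peg [[472.9 395.5  10. ]]
at [590.3 132.1 156. ] [-3.1 -0.   0. ] t 11.5 F [-0.3  0.4 -1.3] op 0.848
 dp now-axes [-4.4 -3.3  0.4] rot [-0.  -0.1 -1.3] | dp goal-axes [-3.9 -3.9  0.4] rows 5.3
```

>>> play_rows:
  dp:
    - [-0.8,-0.6,0]
    - [-1.6,-1.2,0]
    - [-2.4,-1.8,0]
    - [-3.2,-2.4,0]
    - [-4.0,-3.0,0]
  rot:
    - [0,0,-0.5]
    - [0,0,-1.0]
    - [0,0,-1.34]
    - [0,0,-1.34]
    - [0,0,-1.34]
  fingers: 1.0

```text
clock: 11.93
eef_pos: [423.2, 248.7, 150.9]
tcp_rot: [3.141, 0.001, 0.16]
contact_force: [0.3, 1.6, 0.9]
opening: 0.996
grasp_force: 0.0
```

Run:
```python
from h import *
np.set_printoptions(precision=1,suppress=True)
to(411.5,260,5,.16)
S=optics.grab_frame('side');x=(250,285,300,325)
w=blobs(S,x,white); g=blobs(S,x,grey); print([cast(S,i[1],20)[0,:2] for i in w[:1]],[cast(S,i[1],34)[0,:2] for i in g[:1]])
```

```text
at [423.2 248.7 150.9] [3.1 0.  0.2] t 11.9 F [0.3 1.6 0.9] op 0.996
 dp now-axes [-0.2 -0.3  3.6] rot [ 0.  0. -0.] | dp goal-axes [-0.2 -0.3  3.6] rows 3.5
[array([455.7, 267.9])] [array([410.6, 260. ])]
```

>>> play_rows:
  dp:
    - [-0.24,-0.33,0]
    - [-0.24,-0.33,0.8]
    - [-0.24,-0.33,1.7]
    - [-0.24,-0.33,2.5]
    - [-0.24,-0.33,3.0]
  rot:
    - [0,0,0]
    - [0,0,0]
    - [0,0,0]
    - [0,0,0]
    - [0,0,0]

```text
clock: 12.4
eef_pos: [411.8, 259.0, 28.5]
tcp_rot: [3.14, 0.003, 0.161]
contact_force: [-0.7, -0.9, -0.7]
opening: 1.0
grasp_force: 0.0
```

>>> play_rows:
  dp:
    - [0,0,0.2]
    - [0,0,0.4]
    - [0,0,0.55]
    - [0,0,0.58]
    - [0,0,0.58]
  rot:
    - [0,0,0]
    - [0,0,0]
    - [0,0,0]
    - [0,0,0]
    - [0,0,0]

```text
clock: 12.82
eef_pos: [413.9, 260.0, 8.9]
tcp_rot: [-3.141, -0.001, 0.16]
contact_force: [-0.1, -0.4, 1.1]
opening: 1.005
grasp_force: 0.0
```

>>> play_rows:
  dp:
    - [0,0,0]
    - [0,0,0]
    - [0,0,0]
    - [0,0,0]
    - [0,0,0]
  rot:
    - [0,0,0]
    - [0,0,0]
    - [0,0,0]
    - [0,0,0]
    - [0,0,0]
  fingers: 0.2

```text
clock: 13.23
eef_pos: [413.9, 260.0, 9.4]
tcp_rot: [-3.141, -0.001, 0.16]
contact_force: [-0.5, -1.5, 8.4]
opening: 0.575
grasp_force: 61.9
```

>>> play_rows:
  dp:
    - [0,0,0]
    - [0,0,0]
    - [0,0,-0.2]
    - [0,0,-0.4]
    - [0,0,-0.6]
  rot:
    - [0,0,0]
    - [0,0,0]
    - [0,0,0]
    - [0,0,0]
    - [0,0,0]

```text
clock: 13.65
eef_pos: [413.3, 259.7, 33.3]
tcp_rot: [3.142, 0.0, 0.16]
contact_force: [0.2, 0.3, -2.3]
opening: 0.573
grasp_force: 63.0
```

Run:
```python
from h import *
to(490,57.7,12,.02)
S=optics.grab_frame('side'); crop(S,'s4.png',150,150,330,350,3)
```

```text
at [413.3 259.7  33.3] [3.142 0.    0.16 ] t 13.7 F [ 0.2  0.3 -2.3] op 0.573
 dp now-axes [1.09 5.29 0.53] rot [0.   0.   1.34] | dp goal-axes [1.82 5.09 0.53] rows 5.2
```

View pics/s4.png

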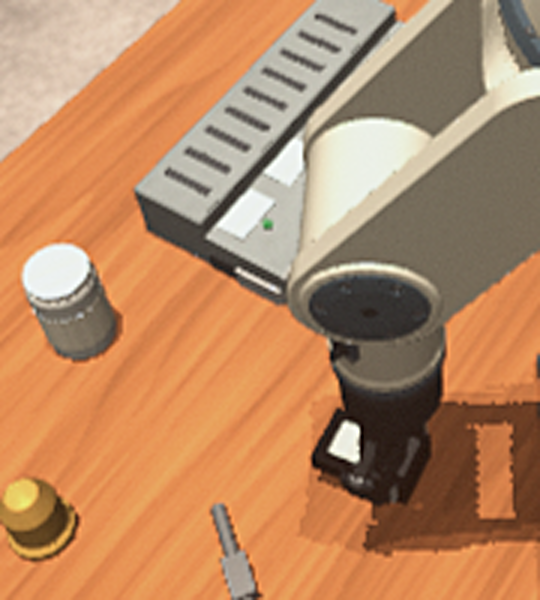

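Pack B is held. Bringing it to the bay 2 line.

>>> play_rows:
  dp:
    - [0.22,1.02,0]
    - [0.44,2.04,0]
    - [0.65,3.06,0]
    - [0.87,4.08,0]
    - [1.05,5.05,0]
  rot:
    - [0,0,0.35]
    - [0,0,0.7]
    - [0,0,1.05]
    - [0,0,1.34]
    - [0,0,1.34]

```text
clock: 14.12
eef_pos: [487.9, 65.3, 33.0]
tcp_rot: [-3.142, -0.001, 0.019]
contact_force: [0.7, 1.4, -2.8]
opening: 0.576
grasp_force: 63.6
```

>>> play_rows:
  dp:
    - [0,0,0]
    - [0,0,0]
  rot:
    - [0,0,0]
    - [0,0,0]

```text
clock: 14.28
eef_pos: [488.0, 65.1, 32.9]
tcp_rot: [-3.141, -0.001, 0.016]
contact_force: [0.0, 0.6, -2.6]
opening: 0.573
grasp_force: 64.0
```

Run:
```python
from h import *
to(490,57.6,12,.02)
```

```text
at [488.   65.1  32.9] [-3.141e+00 -1.000e-03  1.600e-02] t 14.3 F [ 0.   0.6 -2.6] op 0.573
 dp now-axes [0.05 0.19 0.52] rot [-0.   -0.01 -0.04] | dp goal-axes [0.05 0.19 0.52] rows 0.5
```

>>> play_rows:
  dp:
    - [0.05,0.19,0.15]
    - [0.05,0.19,0.3]
    - [0.05,0.19,0.42]
    - [0.05,0.19,0.5]
    - [0.05,0.19,0.55]
  rot:
    - [0,0,-0.04]
    - [0,0,-0.04]
    - [0,0,-0.04]
    - [0,0,-0.04]
    - [0,0,-0.04]

```text
clock: 14.7
eef_pos: [488.5, 60.3, 9.7]
tcp_rot: [3.142, 0.001, 0.026]
contact_force: [-1.0, 0.4, -1.7]
opening: 0.578
grasp_force: 63.9
```

>>> play_rows:
  dp:
    - [0,0,0.02]
    - [0,0,0.04]
    - [0,0,0.04]
  rot:
    - [0,0,0]
    - [0,0,0]
    - [0,0,0]

```text
clock: 14.95
eef_pos: [488.6, 60.3, 9.4]
tcp_rot: [-3.141, 0.001, 0.025]
contact_force: [-5.4, 2.5, 11.5]
opening: 0.571
grasp_force: 65.5
```

Run:
```python
from h import *
np.set_printoptions(precision=1,suppress=True)
to(578,59.3,9,.02)
T=optics.grab_frame('top');S=optics.grab_frame('side')
for f,x in((T,(250,180,330,235)),(S,(190,190,330,320))):
    print([(round(i[0]),i[1],cast(f,i[1],20)[0,:2]) for i in blobs(f,x,white)[:5]]); print([(round(i[0]),i[1],cast(f,i[1],34)[0,:2]) for i in blobs(f,x,grey)[:5]])
crop(S,'s5.png',180,150,340,310,3.5)
```

```text
at [488.6  60.3   9.4] [-3.1  0.   0. ] t 14.9 F [-5.4  2.5 11.5] op 0.571
 dp now-axes [2.2 0.1 0. ] rot [-0.   0.   0.1] | dp goal-axes [2.2 0.1 0. ] rows 2.1
[(598, array([291.9, 198.2]), array([531.6,  89.7])), (70, array([311.7, 221.2]), array([447. ,  13.9])), (62, array([268.9, 224.4]), array([432.3, 172.2]))]
[(1736, array([291.9, 211.1]), array([481.7,  87.2]))]
[(1663, array([250.9, 213.4]), array([655.6,  67.4])), (717, array([218.6, 204.7]), array([756. ,  91.6])), (34, array([285.5, 228.8]), array([539.6,  60.1])), (28, array([235.5, 243.1]), array([629.7, 172.5])), (25, array([258.4, 238.1]), array([586.2, 126. ]))]
[(833, array([265. , 208.1]), array([624.9,  38.4])), (74, array([236.9, 245.2]), array([615.1, 182.2])), (58, array([258.7, 237.8]), array([579.4, 131.9])), (53, array([212.1, 210.1]), array([749.9, 124.6])), (52, array([218.6, 202.9]), array([751.1,  94. ]))]
```

View pics/s5.png

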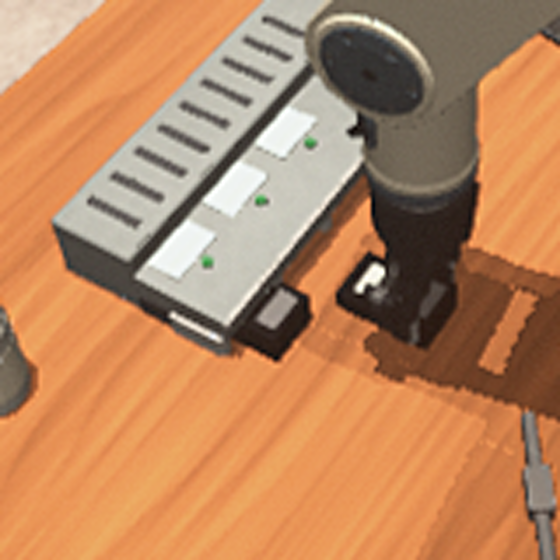

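Pack 1 sits with its tail at (579,132), as expected. Sliding pack B in.

>>> play_rows:
  dp:
    - [0.15,0,-0.03]
    - [0.3,0,-0.03]
    - [0.45,0,-0.03]
    - [0.6,0,-0.03]
    - [0.7,0,-0.03]
  rot:
    - [0,0,0]
    - [0,0,0]
    - [0,0,0]
    - [0,0,0]
    - [0,0,0]

```text
clock: 15.47
eef_pos: [518.5, 60.4, 10.0]
tcp_rot: [-3.142, -0.001, 0.024]
contact_force: [0.5, 0.0, -3.5]
opening: 0.572
grasp_force: 64.0
```

Run:
```python
from h import *
to(578,59.3,9,.02)
```

```text
at [518.5  60.4  10. ] [-3.142e+00 -1.000e-03  2.400e-02] t 15.5 F [ 0.5  0.  -3.5] op 0.572
 dp now-axes [1.49 0.06 0.03] rot [-0.   -0.01  0.04] | dp goal-axes [1.49 0.06 0.03] rows 1.4
```

>>> play_rows:
  dp:
    - [0,0.05,0]
    - [0.15,0.06,0]
    - [0.35,0.06,0]
    - [0.55,0.06,0]
    - [0.75,0.06,0]
  rot:
    - [0,0,0.04]
    - [0,0,0.04]
    - [0,0,0.04]
    - [0,0,0.04]
    - [0,0,0.04]

```text
clock: 15.88
eef_pos: [548.5, 58.5, 10.1]
tcp_rot: [-3.142, -0.0, 0.02]
contact_force: [-0.0, 0.2, -3.6]
opening: 0.568
grasp_force: 64.0
```

>>> play_rows:
  dp:
    - [0.15,0,0]
    - [0.3,0,0]
    - [0.45,0,0]
    - [0.55,0,0]
    - [0.62,0,0]
  rot:
    - [0,0,0]
    - [0,0,0]
    - [0,0,0]
    - [0,0,0]
    - [0,0,0]

```text
clock: 16.3
eef_pos: [572.7, 59.1, 10.0]
tcp_rot: [-3.142, -0.0, 0.02]
contact_force: [-0.5, 0.0, -3.7]
opening: 0.573
grasp_force: 64.0
```

>>> play_rows:
  dp:
    - [0.05,0,0]
    - [0.1,0,0]
    - [0.15,0,0]
    - [0.2,0,0]
    - [0.22,0,0]
  rot:
    - [0,0,0]
    - [0,0,0]
    - [0,0,0]
    - [0,0,0]
    - [0,0,0]

```text
clock: 16.72
eef_pos: [581.2, 59.2, 10.1]
tcp_rot: [-3.142, -0.0, 0.02]
contact_force: [0.4, 0.4, -2.4]
opening: 0.567
grasp_force: 64.0
```

>>> play_rows:
  dp:
    - [0.03,0,0]
    - [0.06,0,0]
    - [0.09,0,0]
    - [0.1,0,0]
    - [0.1,0,0]
  rot:
    - [0,0,0]
    - [0,0,0]
    - [0,0,0]
    - [0,0,0]
    - [0,0,0]

```text
clock: 17.13
eef_pos: [583.8, 59.2, 9.8]
tcp_rot: [3.141, 0.002, 0.02]
contact_force: [-5.1, 0.1, -1.0]
opening: 0.574
grasp_force: 64.3
```

>>> play_rows:
  dp:
    - [0.04,0,0]
    - [0.08,0,0]
    - [0.1,0,0]
    - [0.1,0,0]
    - [0.1,0,0]
  rot:
    - [0,0,0]
    - [0,0,0]
    - [0,0,0]
    - [0,0,0]
    - [0,0,0]

```text
clock: 17.55
eef_pos: [583.7, 59.1, 9.5]
tcp_rot: [3.141, 0.01, 0.02]
contact_force: [-19.7, -0.2, 11.9]
opening: 0.576
grasp_force: 65.8
```

>>> play_rows:
  dp:
    - [-0.2,0,0]
    - [-0.2,0,0]
    - [-0.2,0,0]
    - [-0.2,0,0]
    - [-0.2,0,0]
  rot:
    - [0,0,0]
    - [0,0,0]
    - [0,0,0]
    - [0,0,0]
    - [0,0,0]
  fingers: 0.66

```text
clock: 17.97
eef_pos: [582.0, 59.3, 10.4]
tcp_rot: [-3.141, -0.002, 0.02]
contact_force: [0.8, -0.1, 0.2]
opening: 0.664
grasp_force: 0.0
```

>>> play_rows:
  dp:
    - [0,0,-0.5]
    - [0,0,-1.2]
    - [0,0,-2.0]
    - [0,0,-2.9]
    - [0,0,-3.6]
  rot:
    - [0,0,0]
    - [0,0,0]
    - [0,0,0]
    - [0,0,0]
    - [0,0,0]

```text
clock: 18.38
eef_pos: [581.9, 59.3, 156.7]
tcp_rot: [-3.141, -0.002, 0.02]
contact_force: [1.2, -0.5, 0.5]
opening: 0.656
grasp_force: 0.0
```

>>> play_rows:
  dp:
    - [-0.4,-0.9,0]
    - [-0.8,-1.8,0]
    - [-1.2,-2.7,0]
    - [-1.6,-3.6,0]
    - [-2.0,-4.5,0]
  rot:
    - [0,0,0]
    - [0,0,0]
    - [0,0,0]
    - [0,0,0]
    - [0,0,0]
  fingers: 0.6

```text
clock: 18.8
eef_pos: [497.0, 239.2, 154.5]
tcp_rot: [-3.141, -0.001, 0.019]
contact_force: [0.6, 0.8, -0.4]
opening: 0.598
grasp_force: 0.0
```

Run:
```python
from h import *
np.set_printoptions(precision=1,suppress=True)
T=optics.grab_frame('top');S=optics.grab_frame('side')
for f,x in((T,(265,176,335,205)),(S,(225,200,330,320))):
    print([(round(i[0]),i[1],cast(f,i[1],34)[0,:2]) for i in blobs(f,x,grey)[:5]])
for f,b in((T,(197,186,226,230)),(S,(204,306,254,375))):
      a,c,ct=blobs(f,b,nonwood)[0]; p=cast(f,ct,10)[:,:2]; print('peg',a,cast(f,c,10)[0],cv2.minAreaRect(p.astype(np.float32)))
to(473,396,150,.02)
crop(S,'s6.png',180,150,340,310,3.5)
```

```text
[(417, array([293.7, 181.2]), array([593.8,  83.5])), (29, array([326.4, 176.4]), array([613.9, -37.7]))]
[(759, array([246.1, 209.5]), array([668.2,  71.2])), (42, array([274.8, 219.2]), array([578.1,  56.5])), (27, array([229.5, 230.1]), array([663.4, 153.7])), (27, array([231.8, 242.6]), array([632. , 182.9])), (19, array([231.6, 255.6]), array([606.9, 215.6]))]
peg 1060.5625 [498.9 399.1  10. ] ((492.632080078125, 393.96539306640625), (168.3582000732422, 108.92730712890625), 2.6779677867889404)
peg 320.625 [473.  397.2  10. ] ((475.16949462890625, 395.7734680175781), (20.599838256835938, 133.20416259765625), 54.968570709228516)
at [495.7 242.  154.4] [-3.1 -0.   0. ] t 18.9 F [-0.  -1.1 -0.1] op 0.601
 dp now-axes [-0.5 -3.9  0.1] rot [-0. -0.  0.] | dp goal-axes [-0.5 -3.9  0.1] rows 3.7
```

View pics/s6.png

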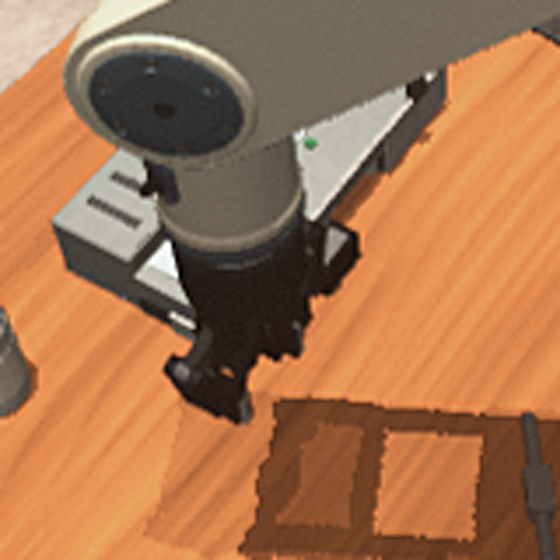

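>>> play_rows:
  dp:
    - [-0.1,-0.78,0]
    - [-0.2,-1.56,0]
    - [-0.3,-2.34,0]
    - [-0.4,-3.12,0]
    - [-0.5,-3.9,0]
  rot:
    - [0,0,-1.19]
    - [0,0,-2.38]
    - [0,0,-3.57]
    - [0,0,-4.76]
    - [0,0,-5.95]

```text
clock: 19.32
eef_pos: [474.6, 394.4, 154.3]
tcp_rot: [3.141, -0.001, 0.649]
contact_force: [0.7, -0.3, -0.2]
opening: 0.603
grasp_force: 0.0
```

>>> play_rows:
  dp:
    - [0,0,0]
    - [0,0,0]
    - [0,0,0]
    - [0,0,0]
    - [0,0,0]
  rot:
    - [0,0,-1.19]
    - [0,0,-2.38]
    - [0,0,-3.57]
    - [0,0,-4.76]
    - [0,0,-5.95]

```text
clock: 19.73
eef_pos: [474.9, 393.0, 154.1]
tcp_rot: [3.141, -0.0, 1.272]
contact_force: [-0.3, 0.4, -0.9]
opening: 0.601
grasp_force: 0.0
```

>>> play_rows:
  dp:
    - [0,0,0]
    - [0,0,0]
    - [0,0,0]
    - [0,0,0]
    - [0,0,0]
  rot:
    - [0,0,-1.19]
    - [0,0,-2.38]
    - [0,0,-3.57]
    - [0,0,-4.76]
    - [0,0,-5.95]

```text
clock: 20.15
eef_pos: [475.1, 392.9, 154.2]
tcp_rot: [3.141, -0.0, 1.895]
contact_force: [-0.3, -0.3, -0.9]
opening: 0.6
grasp_force: 0.0
```

>>> play_rows:
  dp:
    - [0,0,0]
    - [0,0,0]
    - [0,0,0]
    - [0,0,0]
    - [0,0,0]
  rot:
    - [0,0,-1.19]
    - [0,0,-2.38]
    - [0,0,-3.57]
    - [0,0,-4.76]
    - [0,0,-5.95]

```text
clock: 20.57
eef_pos: [475.0, 392.9, 154.1]
tcp_rot: [3.141, 0.0, 2.518]
contact_force: [0.0, 0.4, 0.1]
opening: 0.606
grasp_force: 0.0
```

Run:
```python
from h import *
np.set_printoptions(precision=2,suppress=True)
to(473.5,396,3,2.53); print(np.array(telemetry.sense()['qpos']))
T=optics.grab_frame('top');S=optics.grab_frame('side')
for f,x in((T,(270,178,310,205)),(S,(225,200,330,320))):
    print([(round(i[0]),i[1],cast(f,i[1],34)[0,:2]) for i in blobs(f,x,grey)[:6]])
for f,b in((T,(197,186,226,230)),(S,(204,306,254,375))):
      a,c,ct=blobs(f,b,nonwood)[0]; p=cast(f,ct,10)[:,:2]; print('peg',a,cast(f,c,10)[0],cv2.minAreaRect(p.astype(np.float32)))
crop(S,'s7.png',150,170,330,370,3)
```

```text
at [475.  392.9 154.1] [3.14 0.   2.52] t 20.6 F [0.  0.4 0.1] op 0.606
 dp now-axes [0.08 0.04 3.78] rot [ 0.    0.   -0.11] | dp goal-axes [0.08 0.04 3.78] rows 3.6
[ 0.69  0.42  1.72 -0.    1.   -0.26]
[(303, array([290.18, 182.6 ]), array([588.2 ,  96.52]))]
[(2918, array([258.05, 218.96]), array([618.87,  80.72])), (22, array([242.23, 281.37]), array([536.48, 261.43]))]
peg 346.625 [458.29 416.66  10.  ] ((468.1824645996094, 402.16107177734375), (116.6454849243164, 92.77942657470703), 1.0676637887954712)
peg 317.1875 [472.59 397.53  10.  ] ((474.8914489746094, 395.9091491699219), (19.994680404663086, 133.03738403320312), 54.70437240600586)
```

View pics/s7.png

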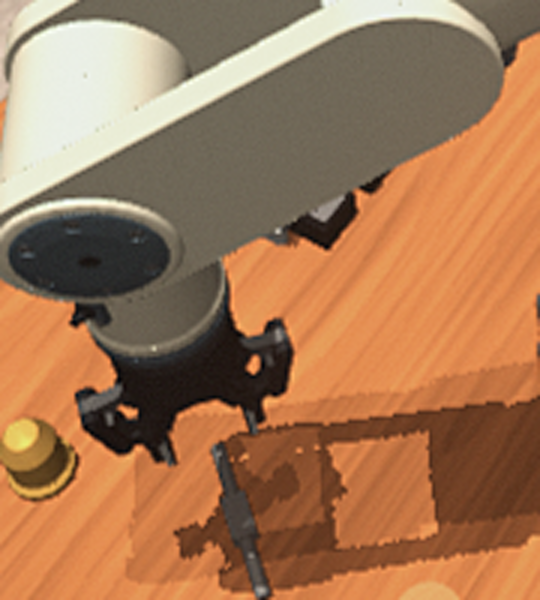

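The peg has not moved and the gripper is lined up above it. Descending to grip.

>>> play_rows:
  dp:
    - [0.08,0.04,0.8]
    - [0.08,0.04,1.6]
    - [0.08,0.04,2.4]
    - [0.08,0.04,2.9]
    - [0.08,0.04,3.2]
  rot:
    - [0,0,-0.11]
    - [0,0,-0.11]
    - [0,0,-0.11]
    - [0,0,-0.11]
    - [0,0,-0.11]

```text
clock: 21.08
eef_pos: [471.7, 395.1, 23.4]
tcp_rot: [-3.138, -0.001, 2.519]
contact_force: [0.4, -0.0, -0.5]
opening: 0.604
grasp_force: 0.0
```

>>> play_rows:
  dp:
    - [0,0,0.15]
    - [0,0,0.3]
    - [0,0,0.45]
    - [0,0,0.52]
    - [0,0,0.52]
  rot:
    - [0,0,0]
    - [0,0,0]
    - [0,0,0]
    - [0,0,0]
    - [0,0,0]

```text
clock: 21.5
eef_pos: [472.8, 396.5, 5.5]
tcp_rot: [3.141, 0.0, 2.523]
contact_force: [-0.4, -0.4, 0.0]
opening: 0.603
grasp_force: 0.0
```

>>> play_rows:
  dp:
    - [0,0,0]
    - [0,0,0]
    - [0,0,0]
    - [0,0,0]
    - [0,0,0]
  rot:
    - [0,0,0]
    - [0,0,0]
    - [0,0,0]
    - [0,0,0]
    - [0,0,0]
  fingers: 0.05
  grip_force: 80

```text
clock: 21.92
eef_pos: [473.0, 396.7, 6.3]
tcp_rot: [3.14, 0.0, 2.524]
contact_force: [-1.2, -0.6, 6.4]
opening: 0.208
grasp_force: 78.8
```

>>> play_rows:
  dp:
    - [0,0,0]
    - [0,0,0]
    - [0,0,0]
    - [0,0,0]
    - [0,0,0]
  rot:
    - [0,0,0]
    - [0,0,0]
    - [0,0,0]
    - [0,0,0]
    - [0,0,0]

```text
clock: 22.33
eef_pos: [473.0, 396.8, 6.3]
tcp_rot: [3.14, 0.0, 2.524]
contact_force: [-0.9, -0.6, 5.8]
opening: 0.208
grasp_force: 78.8
```

>>> play_rows:
  dp:
    - [0,0,-0.4]
    - [0,0,-1.0]
    - [0,0,-2.0]
    - [0,0,-3.0]
    - [0,0,-3.8]
  rot:
    - [0,0,0]
    - [0,0,0]
    - [0,0,0]
    - [0,0,0]
    - [0,0,0]

```text
clock: 22.75
eef_pos: [472.8, 396.5, 160.1]
tcp_rot: [3.14, 0.0, 2.524]
contact_force: [0.9, 0.1, -0.7]
opening: 0.208
grasp_force: 78.5
```

>>> play_rows:
  dp:
    - [-0.62,-0.68,0]
    - [-1.23,-1.36,0]
    - [-1.85,-2.03,0]
    - [-2.46,-2.71,0]
    - [-3.08,-3.39,0]
  rot:
    - [0,0,1.02]
    - [0,0,2.04]
    - [0,0,3.06]
    - [0,0,4.08]
    - [0,0,5.1]

```text
clock: 23.17
eef_pos: [494.2, 212.9, 157.6]
tcp_rot: [3.141, 0.0, 1.985]
contact_force: [0.6, -0.5, -2.0]
opening: 0.209
grasp_force: 78.5
```

>>> play_rows:
  dp:
    - [-0.88,-0.27,0]
    - [-1.75,-0.54,0]
    - [-2.63,-0.81,0]
    - [-3.5,-1.08,0]
    - [-4.38,-1.35,0]
  rot:
    - [0,0,1.01]
    - [0,0,2.02]
    - [0,0,3.03]
    - [0,0,4.04]
    - [0,0,5.05]

```text
clock: 23.58
eef_pos: [516.2, 30.7, 157.6]
tcp_rot: [3.141, -0.0, 1.456]
contact_force: [0.3, 0.2, -2.5]
opening: 0.211
grasp_force: 78.5
```

Run:
```python
from h import *
to(560.5,-329.5,150,1.461)
print(telemetry.sense()['grasp_force'])
```

```text
at [516.2  30.7 157.6] [ 3.141 -0.     1.456] t 23.6 F [ 0.3  0.2 -2.5] op 0.211
 dp now-axes [-8.82  2.13  0.19] rot [ 0.   -0.   -0.05] | dp goal-axes [-8.83  2.09  0.19] rows 8.7
78.52299213409424
```

>>> play_rows:
  dp:
    - [-0.9,0.21,0]
    - [-1.8,0.42,0]
    - [-2.7,0.63,0]
    - [-3.6,0.84,0]
    - [-4.5,1.05,0]
  rot:
    - [0,0,-0.05]
    - [0,0,-0.05]
    - [0,0,-0.05]
    - [0,0,-0.05]
    - [0,0,-0.05]

```text
clock: 24.0
eef_pos: [538.3, -153.0, 157.6]
tcp_rot: [3.141, 0.0, 1.466]
contact_force: [1.2, 0.6, -1.1]
opening: 0.215
grasp_force: 78.5
```

Run:
```python
from h import *
np.set_printoptions(precision=1,suppress=True)
T=optics.grab_frame('top');S=optics.grab_frame('side')
for f,x in((T,(270,178,325,200)),(S,(225,190,330,260))):
    print([(round(i[0]),i[1],cast(f,i[1],34)[0,:2]) for i in blobs(f,x,grey,10)[:6]])
a=cv2.resize(T['color'][150:230,260:430,::-1],None,fx=4,fy=4,interpolation=cv2.INTER_CUBIC)
b=cv2.resize(S['color'][190:270,230:400,::-1],None,fx=4,fy=4,interpolation=cv2.INTER_CUBIC)
cv2.imwrite('pics/c8.png',np.vstack([a,b])[:600])
jaw=lambda h:(h[...,1]>110)&(h[...,0]>20)&(h[...,0]<35)&(h[...,2]>110)
for f,b in((T,(380,180,430,206)),(S,(320,124,375,165))):
  print('jaw',[(i[0],cast(f,i[1],53)[0]) for i in blobs(f,b,jaw,2)])
to(560.5,-329.5,100,1.461)
```

```text
[(330, array([292.6, 182.2]), array([589.9,  87.5]))]
[(156, array([245.1, 234.7]), array([617.3, 143.3])), (71, array([258.7, 237.8]), array([579.3, 131.9])), (71, array([273.2, 219.8]), array([580.7,  60.7])), (43, array([236.4, 201.9]), array([709.4,  63.7])), (41, array([292.2, 192.8]), array([590. , -52.1])), (34, array([238.5, 204.8]), array([697.5,  69.1]))]
jaw [(np.float64(10.375), array([ 555.7, -375.1,   53. ]))]
jaw [(np.float64(6.1875), array([ 565.3, -281.8,   53. ])), (np.float64(5.3125), array([ 554.5, -372.1,   53. ]))]
at [ 539.2 -155.8  157.8] [3.1 0.  1.5] t 24.1 F [ 1.1  1.1 -1.7] op 0.216
 dp now-axes [-4.3  1.   1.4] rot [0. 0. 0.] | dp goal-axes [-4.3  1.   1.4] rows 4.4
```

View pics/c8.png

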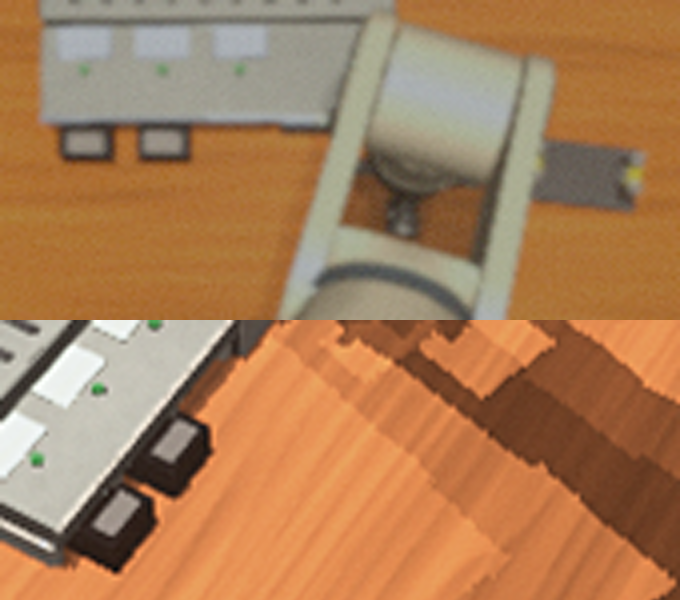

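Both packs are home: tails at (579,132) and (581,61), level with each other along the hood line. The clip's middle is at (560.3,-329), tool yaw 1.46. Moving over the clip.

>>> play_rows:
  dp:
    - [-0.9,0.2,0]
    - [-1.8,0.4,0]
    - [-2.7,0.6,0]
    - [-3.5,0.8,0]
    - [-4.2,0.95,0]
  rot:
    - [0,0,0]
    - [0,0,0]
    - [0,0,0]
    - [0,0,0]
    - [0,0,0]

```text
clock: 24.52
eef_pos: [558.9, -323.8, 157.5]
tcp_rot: [3.141, 0.0, 1.466]
contact_force: [0.3, -0.5, -0.9]
opening: 0.208
grasp_force: 78.6
```

>>> play_rows:
  dp:
    - [0,0,0.4]
    - [0,0,0.8]
    - [0,0,1.2]
    - [0,0,1.4]
    - [0,0,1.4]
  rot:
    - [0,0,0]
    - [0,0,0]
    - [0,0,0]
    - [0,0,0]
    - [0,0,0]

```text
clock: 24.93
eef_pos: [557.5, -320.9, 99.3]
tcp_rot: [-3.138, -0.002, 1.466]
contact_force: [0.5, 0.6, -1.3]
opening: 0.208
grasp_force: 78.6
```

Run:
```python
from h import *
to(560.3,-329,80,1.46)
S=optics.grab_frame('side'); crop(S,'s9.png',290,90,410,190,6)
```

```text
at [ 557.5 -320.9   99.3] [-3.138e+00 -2.000e-03  1.466e+00] t 24.9 F [ 0.5  0.6 -1.3] op 0.208
 dp now-axes [-0.19  0.09  0.48] rot [-0.03 -0.02  0.06] | dp goal-axes [-0.19  0.09  0.48] rows 0.5
```

View pics/s9.png

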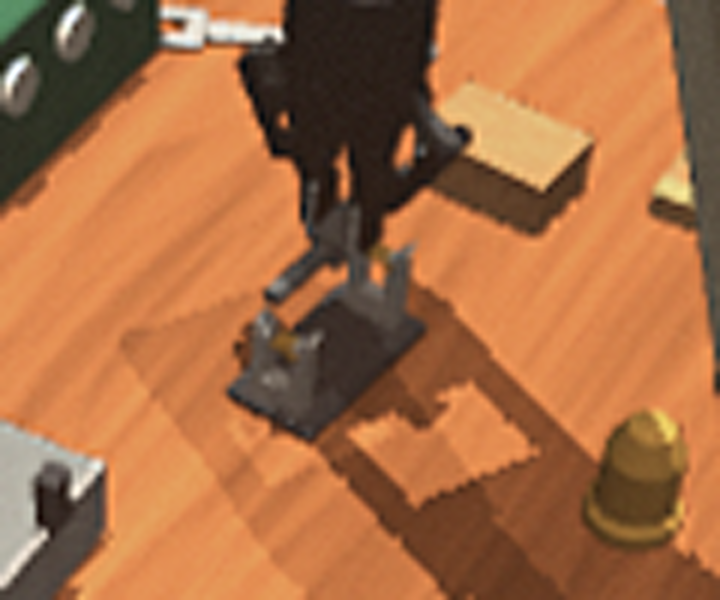

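The peg is held level. I check its visible end, crop (275,295), against where it should be.

Run:
```python
from h import *
S=optics.grab_frame('side')
for x,y,z in((564.7,-256.3,103),(559.5,-302.9,103)): print((proj(S,(x,y,z))+.5-[290,90])*6)
print(cast(S,(275.5/6+289.5,295/6+89.5),103))
to(560.3,-329,62,1.46)
```

```text
[[268.32775363 298.59836079]]
[[320.13967725 251.35885979]]
[[ 562.88773264 -260.68191462  103.        ]]
at [ 558.9 -321.7  101.6] [-3.141 -0.     1.467] t 25.0 F [ 0.1 -0.6 -0.9] op 0.206
 dp now-axes [-0.18  0.05  0.99] rot [-0.   -0.    0.06] | dp goal-axes [-0.18  0.06  0.99] rows 1.0
```

>>> play_rows:
  dp:
    - [-0.12,0.05,0]
    - [-0.12,0.05,0.2]
    - [-0.12,0.05,0.4]
    - [-0.12,0.05,0.6]
    - [-0.12,0.05,0.75]
  rot:
    - [0,0,0.06]
    - [0,0,0.06]
    - [0,0,0.06]
    - [0,0,0.06]
    - [0,0,0.06]

```text
clock: 25.45
eef_pos: [559.7, -326.9, 70.1]
tcp_rot: [-3.141, -0.0, 1.46]
contact_force: [0.3, -0.5, -0.8]
opening: 0.207
grasp_force: 78.6
```

>>> play_rows:
  dp:
    - [0,0,0]
    - [0,0,0.05]
    - [0,0,0.1]
    - [0,0,0.1]
    - [0,0,0.1]
  rot:
    - [0,0,0]
    - [0,0,0]
    - [0,0,0]
    - [0,0,0]
    - [0,0,0]

```text
clock: 25.87
eef_pos: [560.3, -327.1, 67.4]
tcp_rot: [3.141, 0.0, 1.46]
contact_force: [0.2, 0.1, -1.2]
opening: 0.209
grasp_force: 78.6
```

Run:
```python
from h import *
to(560.3,-326.5,62,1.46)
```

```text
at [ 560.3 -327.1   67.4] [3.141 0.    1.46 ] t 25.9 F [ 0.2  0.1 -1.2] op 0.209
 dp now-axes [ 0.02 -0.    0.13] rot [ 0.  0. -0.] | dp goal-axes [ 0.02 -0.    0.13] rows 0.1
```

Aligned. Pressing down in gentle steps.

>>> play_rows:
  dp:
    - [0,0,0.06]
    - [0,0,0.12]
    - [0,0,0.18]
    - [0,0,0.24]
    - [0,0,0.3]
  rot:
    - [0,0,0]
    - [0,0,0]
    - [0,0,0]
    - [0,0,0]
    - [0,0,0]

```text
clock: 26.28
eef_pos: [560.1, -327.1, 55.0]
tcp_rot: [-3.141, -0.0, 1.46]
contact_force: [-0.6, -0.0, 3.8]
opening: 0.207
grasp_force: 79.0
```

>>> play_rows:
  dp:
    - [0,0,0.06]
    - [0,0,0.12]
    - [0,0,0.18]
    - [0,0,0.24]
    - [0,0,0.3]
  rot:
    - [0,0,0]
    - [0,0,0]
    - [0,0,0]
    - [0,0,0]
    - [0,0,0]

```text
clock: 26.7
eef_pos: [562.5, -328.1, 44.6]
tcp_rot: [3.137, 0.002, 1.46]
contact_force: [4.7, -0.3, 5.4]
opening: 0.208
grasp_force: 79.4
```

>>> play_rows:
  dp:
    - [0,0,0.06]
    - [0,0,0.12]
    - [0,0,0.18]
    - [0,0,0.24]
    - [0,0,0.28]
  rot:
    - [0,0,0]
    - [0,0,0]
    - [0,0,0]
    - [0,0,0]
    - [0,0,0]

```text
clock: 27.12
eef_pos: [561.0, -327.3, 31.8]
tcp_rot: [3.14, 0.0, 1.46]
contact_force: [5.3, -0.1, -2.2]
opening: 0.214
grasp_force: 78.5
```

>>> play_rows:
  dp:
    - [0,0,0.03]
    - [0,0,0.06]
    - [0,0,0.09]
    - [0,0,0.12]
    - [0,0,0.14]
  rot:
    - [0,0,0]
    - [0,0,0]
    - [0,0,0]
    - [0,0,0]
    - [0,0,0]

```text
clock: 27.53
eef_pos: [559.5, -326.9, 26.1]
tcp_rot: [-3.14, -0.001, 1.46]
contact_force: [-2.5, 2.8, 9.3]
opening: 0.201
grasp_force: 80.5
```

>>> play_rows:
  dp:
    - [0,0,0.03]
    - [0,0,0.05]
    - [0,0,0.06]
    - [0,0,0.06]
    - [0,0,0.06]
  rot:
    - [0,0,0]
    - [0,0,0]
    - [0,0,0]
    - [0,0,0]
    - [0,0,0]

```text
clock: 27.95
eef_pos: [559.6, -326.9, 26.0]
tcp_rot: [-3.14, -0.0, 1.46]
contact_force: [-7.0, 3.9, 22.1]
opening: 0.206
grasp_force: 82.3
```

Run:
```python
from h import *
to(560.3,-326.5,30,1.46)
S=optics.grab_frame('side'); crop(S,'s10.png',310,110,390,175,9)
```

```text
at [ 559.6 -326.9   26. ] [-3.14 -0.    1.46] t 27.9 F [-7.   3.9 22.1] op 0.206
 dp now-axes [ 0.01  0.02 -0.1 ] rot [-0.01 -0.   -0.  ] | dp goal-axes [ 0.01  0.02 -0.1 ] rows 0.1
```

View pics/s10.png

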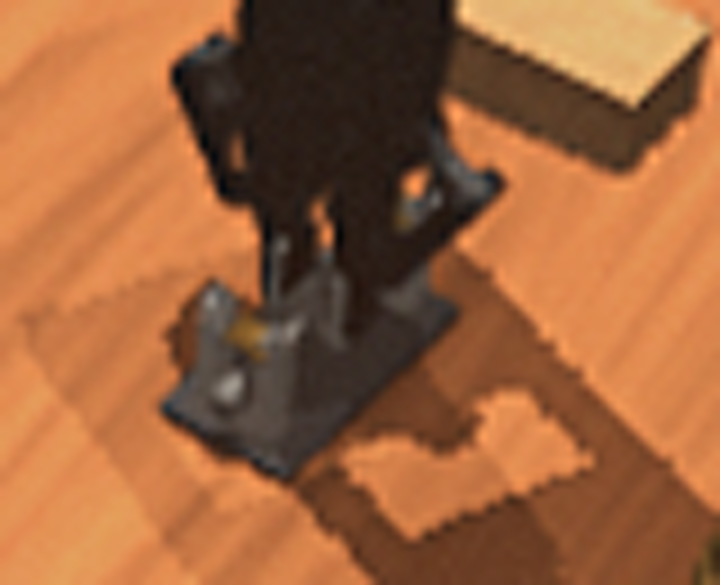

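The peg end at crop (230,388) sits at the slot bottom, with the brass jaw closed above it at (245,335). Releasing and withdrawing.

>>> play_rows:
  dp:
    - [0,0,-0.06]
    - [0,0,-0.06]
    - [0,0,-0.06]
    - [0,0,-0.06]
    - [0,0,-0.06]
  rot:
    - [0,0,0]
    - [0,0,0]
    - [0,0,0]
    - [0,0,0]
    - [0,0,0]
  fingers: 0.5

```text
clock: 28.42
eef_pos: [559.9, -327.0, 26.1]
tcp_rot: [-3.141, -0.0, 1.46]
contact_force: [0.1, 0.2, 0.2]
opening: 0.5
grasp_force: 0.0
```

>>> play_rows:
  dp:
    - [0,0,-0.3]
    - [0,0,-0.8]
    - [0,0,-1.6]
    - [0,0,-2.5]
    - [0,0,-3.4]
  rot:
    - [0,0,0]
    - [0,0,0]
    - [0,0,0]
    - [0,0,0]
    - [0,0,0]

```text
clock: 28.83
eef_pos: [559.7, -326.9, 164.2]
tcp_rot: [-3.141, -0.0, 1.46]
contact_force: [-0.1, 0.0, -0.6]
opening: 0.5
grasp_force: 0.0
```

>>> play_rows:
  dp:
    - [1.0,-0.6,0]
    - [2.0,-1.2,0]
    - [3.0,-1.8,0]
    - [3.8,-2.4,0]
    - [4.3,-2.7,0]
  rot:
    - [0,0,0]
    - [0,0,0]
    - [0,0,0]
    - [0,0,0]
    - [0,0,0]

```text
clock: 29.25
eef_pos: [470.1, -142.4, 163.1]
tcp_rot: [-3.141, -0.0, 1.46]
contact_force: [0.3, -0.0, 0.1]
opening: 0.497
grasp_force: 0.0
```

>>> play_rows:
  dp:
    - [0,-0.8,0]
    - [0,-1.6,0]
    - [0,-2.4,0]
    - [0,-2.4,0]
  rot:
    - [0,0,0]
    - [0,0,0]
    - [0,0,0]
    - [0,0,0]

```text
clock: 29.58
eef_pos: [370.3, -131.9, 162.1]
tcp_rot: [-3.137, -0.001, 1.46]
contact_force: [-0.8, 0.6, -0.6]
opening: 0.502
grasp_force: 0.0
```

Run:
```python
from h import *
np.set_printoptions(precision=1,suppress=True)
T=optics.grab_frame('top');S=optics.grab_frame('side')
print([(round(i[0]),cast(S,i[1],34)[0,:2]) for i in blobs(S,(225,190,330,260),grey,10)[:4]])
jaw=lambda h:(h[...,1]>110)&(h[...,0]>20)&(h[...,0]<35)&(h[...,2]>110)
for f,b in((T,(380,180,430,206)),(S,(320,124,375,165))):
  print('jaw',[(i[0],cast(f,i[1],53)[0]) for i in blobs(f,b,jaw,2)])
o=np.array([560.3,-329.]);u=np.array([.111,.994])
for f,n in((T,'t'),(S,'s')): print(n,[proj(f,[*(o+u*k*65),30])[0] for k in(1,-1)])
a=cv2.resize(T['color'][175:212,375:435,::-1],None,fx=10,fy=10,interpolation=cv2.INTER_CUBIC)
b=cv2.resize(S['color'][124:146,330:390,::-1],None,fx=10,fy=10,interpolation=cv2.INTER_CUBIC)
cv2.imwrite('pics/c11.png',np.vstack([a,b]))
```

```text
[(83, array([619.5, 106.7])), (73, array([579.3, 132. ])), (72, array([615. , 182.3])), (72, array([580.6,  60.7]))]
jaw [(np.float64(10.75), array([ 555.7, -374.6,   53. ])), (np.float64(9.8125), array([ 566.1, -283.3,   53. ]))]
jaw [(np.float64(5.9375), array([ 565.5, -281.5,   53. ])), (np.float64(5.0625), array([ 554.5, -372.1,   53. ]))]
t [array([387.2, 190. ]), array([422.1, 194.4])]
s [array([333.5, 154.2]), array([355.7, 133.3])]
```

View pics/c11.png

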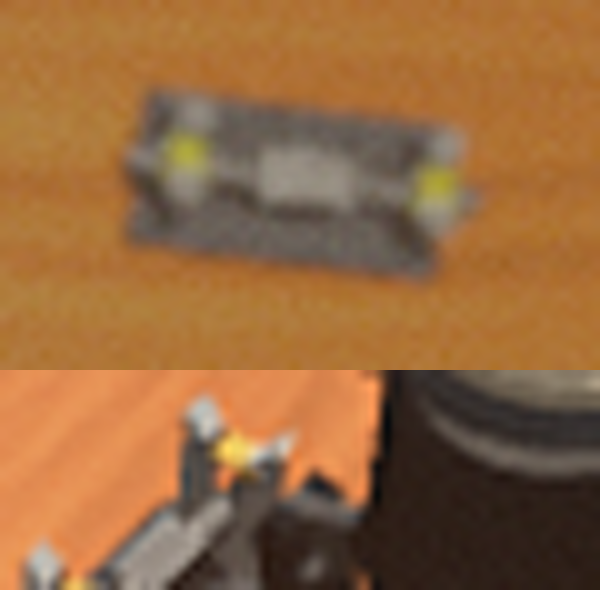

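The peg lies level in both slots, its block centred on the clip plate to about 1 mm (crop 307 against 300–308). Both jaws read level, and both packs are still home. Handing in.

```bash
python3 -c "
from rig import r
print(r.sign_off())"
```

```text
the job is handed in; nothing more can be done
None
```

The job is handed in after about 30 s of robot time: the door is fully open, both packs on the bench (only two were there) are home in bays 1 and 2, and the leftmost peg is seated in the clip with both jaws closed above it.

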